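Break out the rotary table's centring plug and stack the tool frames

ROBOT

A 7-joint arm with a two-finger parallel gripper is mounted at the origin on the work surface. World frame = base frame: x ahead of the robot, y to its left, z up, the work surface at z = 0. Lengths are in mm, angles in rad, forces in N, time in s.
With the tool pointing down it reaches from about 400 to 850 mm from the base axis. Payload 4.4 kg.
Tool frame: the origin (TCP) lies midway between the tips of the shut fingers; the grasp point (between the pads) lies 19 mm behind it; z points along the fingers, y is the direction in which the jaws open and shut (so a half turn about z gives the same grasp; the last joint's range is limited). The gripper opens to 94 mm and grips with 3 to 60 N. Pads are 16 mm wide; open, the fingers measure 119 mm over their backs; the gripper's body (75 mm by 177 mm) begins 78 mm behind the grasp point.
Start: joints at [1.274, 0.628, 0.038, 1.517, -0.027, 0.996, -0.02], TCP at [148.72, -632.772, 205.478] pointing down, gripper open.
Joint ranges: [-3.06, 3.06], [-0.37, 2.12], [-1.25, 1.32], [0.18, 2.47], [-1.1, 4.24], [0.23, 1.98], [-2.94, 2.94]. Speed limits (rad/s): [2.57, 2.57, 3.14, 3.14, 3.14, 3.14, 3.14].

INTERFACE

Orientations are given as a unit quaternion [w, x, y, z].
In Python, from rig import get_obs, camera, finish_job, cut_out, tip_of gives the robot as it stands.
- The arm moves only by the tool send_rows, never from a script. Its argument "steps" is a list that holds one entry, the list of rows, each a list of 7 numbers: the shift along the world's x, y, z in units of 0.25 m (1.0 is 0.25 m), then the turn, a rotation vector about the world's x, y, z in units of 30 degrees (1.0 is 30 degrees), then the gripper's target within -1 to 1 (shut at 1, half-way at 0, fully open at -1). A call has exactly 5 rows; each row shifts and turns the commanded pose from where the row before left it; what a row does not reach is not made up. A row lasts 1/8 s, in which the tool goes at most 62.5 mm and 10.7 degrees, less where a joint would pass 70% of its speed; a pose out of reach is approached as far as the arm can. A call with a number of a shift or a turn outside -1 to 1 is refused whole. A call with a gripper value outside its range is refused whole. The fingers move at their own pace and stop on an object; "squeeze" is the grip in N (left out, the last holds). Time passes only in rows, so rows that do not move let the fingers close, or fill a call up. It gives the time, the measured TCP pose, the force and the opening at its end, in the units of the state.
- get_obs(): the state, without advancing time (a new reading comes with each control period).
- camera(name): name is "scene" or "top" or "wrist"; returns a dict with "color" (384x512x3 uint8, red, green, blue), "z_map" (384x512 float32, mm along the optical axis (not along the pixel's ray), 0 where there is no reading), "vfov" (degrees; the focal length in pixels is half the picture's height over the tangent of half this angle, whatever the lens; pixels are square), "cx", "cy" (the principal point, pixels), "R" (3x3) and "t" (3): a world point X has camera coordinates R X + t. Camera axes: x right, y down, z forward; pixel columns grow to the right and rows downward; lengths in mm; the calibration is good to about 2 mm. A picture is of the moment at which its call begins.
- finish_job(): hands the job in, once; it reports no verdict.
Trained networks look in a picture, given as the dict that the camera call returned (one of the last four; its "shot" number tells which), for a name from the list of things; names that differ only in an ending like _2 or _b are one class to them, and where a whole thing is asked for, a point or a joint stands for the part that bears it (a point fixed in the world has none). Each returns a list of dicts, best first, with "conf" (0 to 1); they miss things now and then, are a little off and sometimes report something else, mostly with a low value. They report only what shows in the picture. A call takes as long as a camera call. They do not tell look-alikes from the thing itself.
- cut_out(picture, query): "pixels" (384x512 bool, what is visible of it) and "box" ([left, top, width, height] in pixels, round what is visible of it).
- tip_of(picture, query): "xy" ([column, row] in pixels: a listed point, or the origin of a listed thing).
The state is a dict: "clock": time; "q": joint angles; "qvel": joint speeds; "joint_torque": joint torques, N m; "ee_pos": TCP position; "tool_rot": TCP orientation; "wrist_force": force on the tool from outside, world axes, zero at the start; "wrist_torque": the same for the moment, N m; "finger_gap": finger opening in mm.
Only numpy, scipy, OpenCV 4.12 (cv2) and the standard library are available. Lean on these libraries where they do the work, as an engineer would, in place of code of your own. Each camera call takes 0.05 s, during which the arm holds its last target. There are 200 camera calls.

TASK

The centring plug is stuck in the taper of the rotary table: turn it by its hexagon until it breaks free, draw it straight out and stand it, shank down and fully home, in the empty pocket of the lower tool frame. Then put the frame with the orange handle on top of that one, all four legs right down in the corner sockets. Set both down gently, without dropping them, and leave the other things on the bench where they are.

Things in the scene. Friction and masses are not known exactly. Their poses are not given: they have to be found in the camera images.
- rotary: Small rotary table bolted to the bench: green cast body, round steel top 110 mm across, its face 75 mm above the bench, handwheel low on its +x side reaching 142 mm from the centre. Origin: middle of the underside, z up. Two studs (nuts 19 mm across, 36 mm tall) stand on the top at x = +42 and -42 mm, y = 0; the top is clear on the +y and -y sides of the plug.
- plug: Steel centring plug, 0.35 kg, stuck upright in the rotary table's taper. Origin on its axis under its collar, z up. Below: tapered shank 70 mm long, 17.8 mm thick at the top, 14.8 near the foot, 12 at the tip. Above: collar 34 mm across, z 0 to 8; dark hexagon 24 mm across flats, z 8 to 40, two flats facing +y and -y, the others every 60 degrees; brass spigot 18 mm across, z 40 to 53.
- plug_hex (a point): Point on the plug's axis 28 mm above its origin, in the upper half of the hexagon: a good height for the middle of the finger pads. Axes as the plug's; stuck, they lie along the rotary table's within 3 degrees. Straight up the plug holds some 55 N. About 0.5 N m turns it, either way; past 17 degrees (25 to 35 to be sure) it is loose and lifts out freely.
- lower: Lower tool frame, blue steel, 2 kg, loose: 150 mm (x) by 100 mm (y). Origin: middle of its underside. Its deck, top at z = 72 mm, has two round pockets 26 mm across with yellow rims, at x = +25 mm (empty) and -25 mm (holds the chuck). At x = +-65, y = +-40 mm stand square tube sockets, 14 mm wide inside, 20 outside, their open tops at z = 92 mm and their floors at the deck.
- pocket (a point): Centre of the mouth of the empty pocket, at deck-top level (72 mm above the bench). The plug is home when its collar's underside lies on the deck here. Axes as the lower frame's.
- seat (a point): Centre of the lower frame at deck-top level, which is the floor of the four sockets. The upper frame is home when its legs' feet are at this level. Axes as the lower frame's.
- upper: Upper stacking frame: blue open frame 150 mm (x) by 100 mm (y), 0.5 kg, on four round steel legs 10 mm thick with pointed feet, at x = +-65, y = +-40 mm. Origin: middle of the frame at the level of the feet, z up. Legs free for 75 mm, bars at z 75 to 83 mm, orange bar handle above. It fits the lower frame either way round (180 degrees).
- handle (a point): Middle of the orange handle, 125 mm above the upper frame's origin: a bar along the frame's x, 94 mm long (74 mm between its two uprights), 18 mm wide (y), 16 mm tall; there are 36 mm of free height between it and the spine of the frame. Axes as the upper frame's.
- chuck: Bystander: dark drill chuck 36 mm across on a taper shank, standing in the other pocket of the lower frame, its top 50 mm above the deck. Origin under its collar at deck-top level.
- bottle: Bystander: white bottle, 54 mm across, 150 mm tall. Origin: middle of its underside.
- collar: Bystander: turned aluminium collar 58 mm across, 30 mm tall, with a bore. Origin: middle of its underside.
- spanner: Bystander: combination spanner about 165 mm long lying on the bench along its x. Origin near its middle, on the bench.
- mallet: Bystander: hammer 230 mm long, head 90 mm wide, lying on the bench along its x. Origin near its middle, on the bench.
- inserts: Bystander: yellow insert box 70 x 50 x 22 mm lying on the bench. Origin: middle of its underside.
- caliper: Bystander: steel caliper about 165 mm long lying on the bench along its x. Origin near its middle, on the bench.
- taper (a point): Middle of the mouth of the taper bore, in the face of the rotary table (75 mm above the bench), axes as the rotary table's. The bore is about 20 mm wide and 65 mm deep; the stuck plug's collar is 5 mm above it. The whole 70 mm shank must come up out of it before the plug can go sideways.
Mind the look-alikes: they are no part of the job. Leave any purple or turquoise look-alike of the lower alone.

How it is judged (in metres and radians):
On the way, in this order (a step that is already met when the one before it is completed fails the run):
1. the plug has been turned at least 17 degrees from where it was stuck, while still down in the taper (raised less than 4 mm) (angle between the x axis of plug and the x axis of rotary, either way round above 0.3 rad and z of plug in the frame of rotary below 0.084 m and horizontal distance between plug and rotary below 0.006 m), for 0.1 s.
2. the plug stands upright and fully home in the empty pocket, let go (horizontal distance between plug and pocket below 0.008 m and z of plug in the frame of pocket between -0.004 and 0.004 m and angle between plug's own z axis and vertical below 0.12 rad and contact force between plug and the fingers below 0.1 N), for 0.2 s.
At the end, for the whole second after the job is handed in: The plug stands upright (7 degrees) in the empty pocket, within 8 mm of centre, collar within 4 mm of the deck; the upper frame stands in the four sockets: 5 mm of centre, feet within 4 mm of the floors, level to 3 and in line to 4.5 degrees; lower frame on the bench; all at rest (horizontal distance between plug and pocket below 0.008 m and z of plug in the frame of pocket between -0.004 and 0.004 m and angle between plug's own z axis and vertical below 0.12 rad and horizontal distance between upper and seat below 0.005 m and z of upper in the frame of seat between -0.004 and 0.004 m and angle between each of upper, lower's own z axis and vertical below 0.05 rad and angle between the x axis of upper and the x axis of lower, either way round below 0.08 rad and height (world z) of lower below 0.005 m and linear speed of each of plug, upper below 0.02 m/s); the robot touches nothing.
It fails at once if the upper frame is dropped or rammed into the lower one (more than 140 N between them: a fall of about 12 mm) (contact force between upper and lower above 140 N).
It fails at once if the plug is dropped or rammed into the lower frame (more than 120 N between them: a fall of about 20 mm) (contact force between plug and lower above 120 N).
It fails at once if the lower frame is shoved more than 40 mm (distance of lower from where it was at the start of the episode above 0.04 m).
It fails at once if a bystander is moved more than 40 mm (distance of any of chuck, bottle, collar, spanner, mallet, inserts, caliper from where it was at the start of the episode above 0.04 m).
It fails at once if the bottle or the chuck is knocked over (angle between any of bottle, chuck's own z axis and vertical above 0.6 rad).
It also fails if it takes over 72 s, if anything falls off the work surface, if the arm or the gripper's body presses on something with over 40 N, if the wrist force passes 120 N, or if a joint passes its speed limit or range.

## Working session

There is one attempt and no reset: what is moved stays moved. The work goes in short steps, Python scripts to look and compute and a tool call to move; the robot and the scene stay as the last step left them, time stands still between calls to the robot, and variables do not carry over. Pictures are saved under pics/ and viewed, about 8 in all and at most 12, crops included, and the job is handed in when it is done.

Besides the shell and the picture viewer there is one more tool, called after "Request:" as name([rows], argument=value, ...), one row to a line, values as JSON. send_rows: Moves the arm, as the interface text tells. Its arguments: {"type":"object","properties":{"steps":{"type":"array"},"squeeze":{"type":"number"}},"required":["steps"]}

```bash
ls; mkdir -p pics
cat > h.py <<'E'
import numpy as np, cv2
from rig import get_obs, camera, finish_job, cut_out, tip_of
def save(c,n,box=None,s=1):
    im=c["color"][:,:,::-1]
    if box: x,y,w,h=box; im=im[y:y+h,x:x+w]
    cv2.imwrite("pics/"+n+".png",cv2.resize(im,None,fx=s,fy=s,interpolation=cv2.INTER_CUBIC))
def f(c): return 192/np.tan(np.radians(c["vfov"])/2)
def cloud(c):
    z=c["z_map"].astype(float); v,u=np.mgrid[0:384,0:512]
    P=np.stack([(u-c["cx"])/f(c)*z,(v-c["cy"])/f(c)*z,z],-1)
    W=(P-np.array(c["t"]))@np.array(c["R"]); W[z==0]=np.nan
    return W
def ray(c,uv,zw):
    "world point on pixel ray at world height zw"
    R=np.array(c["R"]);t=np.array(c["t"])
    d=R.T@np.array([(uv[0]-c["cx"])/f(c),(uv[1]-c["cy"])/f(c),1]); o=-R.T@t
    return o+d*(zw-o[2])/d[2]
E
python3 - <<'E'
from h import *
o=get_obs(); print({k:np.round(v,3) for k,v in o.items()})
for n in("top","scene"):
    c=camera(n); save(c,n+"0",None,1.5); print(n,c["vfov"],c["cx"],c["cy"],np.round(-np.array(c["R"]).T@c["t"]))
    for q in["rotary","plug","plug_hex","lower","pocket","seat","upper","handle","taper","chuck"]:
        print(q,[(np.round(r["xy"]).tolist(),round(r["conf"],2)) for r in tip_of(c,q)][:3])
E
```

```text
pics
{'clock': np.float64(0.0), 'q': array([ 1.274,  0.629,  0.038,  1.518, -0.027,  0.996, -0.02 ]), 'qvel': array([ 0.001, -0.001,  0.001,  0.   , -0.001,  0.001, -0.001]), 'joint_torque': array([-1.0000e-03, -5.4975e+01,  1.1430e+00, -1.8664e+01, -5.2000e-02,
        2.4000e-02,  0.0000e+00]), 'ee_pos': array([ 148.574, -632.14 ,  204.598]), 'tool_rot': array([-0.001,  0.993,  0.115, -0.   ]), 'wrist_force': array([-0.687, -0.857,  0.147]), 'wrist_torque': array([-0.017, -0.028,  0.053]), 'finger_gap': np.float64(94.166)}
top 53.77564155541563 250.09151743347874 190.3438177587466 [ 344.   61. 1385.]
rotary [([268.0, 173.0], 0.63)]
plug [([273.0, 167.0], 0.41), ([355.0, 200.0], 0.19)]
plug_hex [([239.0, 218.0], 0.63), ([158.0, 210.0], 0.53), ([274.0, 165.0], 0.5)]
lower [([141.0, 264.0], 0.86), ([150.0, 146.0], 0.7), ([166.0, 205.0], 0.66)]
pocket [([133.0, 144.0], 0.7), ([139.0, 260.0], 0.67), ([158.0, 209.0], 0.59)]
seat [([144.0, 143.0], 0.83), ([135.0, 269.0], 0.81), ([160.0, 205.0], 0.56)]
upper [([360.0, 199.0], 0.62)]
handle [([369.0, 193.0], 0.96)]
taper [([268.0, 165.0], 0.75)]
chuck [([167.0, 197.0], 0.4)]
scene 56.0401421968958 259.02269461505256 191.24889294521466 [782. 543. 912.]
rotary [([218.0, 210.0], 0.79)]
plug [([217.0, 191.0], 0.61)]
plug_hex [([217.0, 185.0], 0.52)]
lower [([273.0, 369.0], 0.72), ([412.0, 289.0], 0.6), ([340.0, 289.0], 0.29)]
pocket [([342.0, 285.0], 0.98), ([277.0, 376.0], 0.63)]
seat [([272.0, 359.0], 0.76), ([332.0, 288.0], 0.7), ([427.0, 272.0], 0.57)]
upper [([204.0, 130.0], 0.84)]
handle [([200.0, 101.0], 0.93)]
taper [([218.0, 195.0], 0.86)]
chuck [([324.0, 285.0], 0.73)]
```

View pics/top0.png

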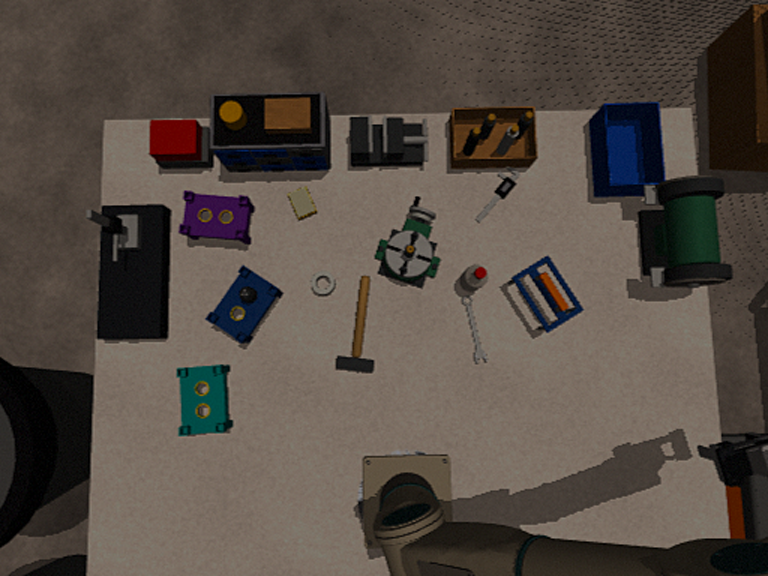

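View pics/scene0.png

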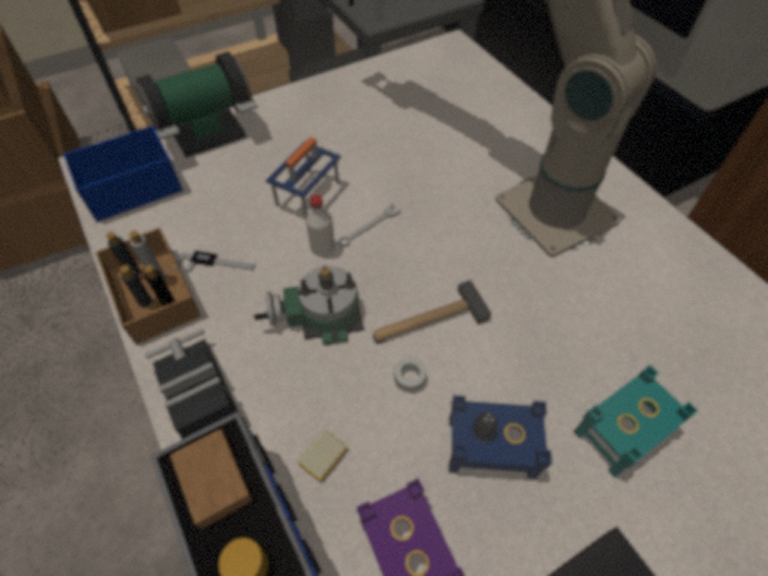

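The top view shows three frames that could be "lower": blue (163,203), holding the chuck; purple (144,144); turquoise (136,266). I choose the blue one. Its empty pocket is at (158,209) and the chuck is at (165,196). The rotary with the plug is at (273,167), and the upper frame is at (363,195). Next I'll measure them and check a close crop.

Run:
```python
from h import *
c=camera("top"); W=cloud(c)
print("pocket",ray(c,(158,209),72).round(), "hex", ray(c,(273.5,166),123).round(),"taper",ray(c,(270,169),75).round(),"handle",ray(c,(368,194),125).round())
for q in["lower","upper","handle","plug","rotary","chuck","bottle"]:
    for r in cut_out(c,q)[:4]:
        m=r["pixels"]; P=W[m]; P=P[~np.isnan(P[:,0])]
        top=np.percentile(P[:,2],95); S=P[P[:,2]>20]
        if len(S)<5: continue
        (a,b,ang)=cv2.minAreaRect(S[:,:2].astype(np.float32))
        print(q,round(r["conf"],2),r["box"],"ztop",top.round(),"rect",np.round(a),np.round(b),round(ang,1),"rgb",c["color"][m].mean(0).round())
save(c,"crop1",(110,110,290,150),2.7)
```

```text
pocket [440. 385.  72.] hex [575. -17. 123.] taper [573.  -8.  75.] handle [ 473. -330.  125.]
lower 0.93 [119.2, 128.1, 52.7, 35.1] ztop 90.0 rect [673. 437.] [152. 101.] 83.6 rgb [49. 17. 57.]
lower 0.78 [138.7, 181.7, 51.6, 43.8] ztop 89.0 rect [462. 368.] [101. 148.] 55.4 rgb [13. 28. 50.]
lower 0.67 [117.6, 245.2, 36.2, 43.5] ztop 89.0 rect [247. 461.] [150. 102.] 3.6 rgb [ 7. 69. 62.]
lower 0.59 [250.7, 133.3, 42.1, 57.1] ztop 81.0 rect [594. -35.] [138. 170.] 48.4 rgb [59. 62. 56.]
upper 0.86 [340.1, 176.3, 45.6, 45.5] ztop 135.0 rect [ 472. -333.] [148. 102.] 29.9 rgb [36. 32. 42.]
handle 0.82 [342.8, 165.8, 48.6, 57.4] ztop 134.0 rect [ 473. -332.] [150. 102.] 30.0 rgb [47. 43. 50.]
plug 0.69 [248.2, 132.0, 45.4, 56.7] ztop 81.0 rect [600. -37.] [141. 182.] 51.2 rgb [59. 62. 55.]
plug 0.6 [269.5, 165.9, 5.4, 8.9] ztop 137.0 rect [570. -17.] [20. 28.] 2.9 rgb [54. 42. 24.]
rotary 0.66 [249.8, 130.4, 41.5, 61.2] ztop 81.0 rect [602. -38.] [141. 186.] 51.9 rgb [59. 62. 56.]
bottle 0.71 [305.3, 177.6, 19.4, 17.8] ztop 152.0 rect [ 513. -168.] [52. 50.] 88.1 rgb [75. 52. 46.]
bottle 0.35 [340.8, 172.9, 49.4, 50.1] ztop 135.0 rect [ 473. -332.] [150. 102.] 30.0 rgb [35. 33. 43.]
```

View pics/crop1.png

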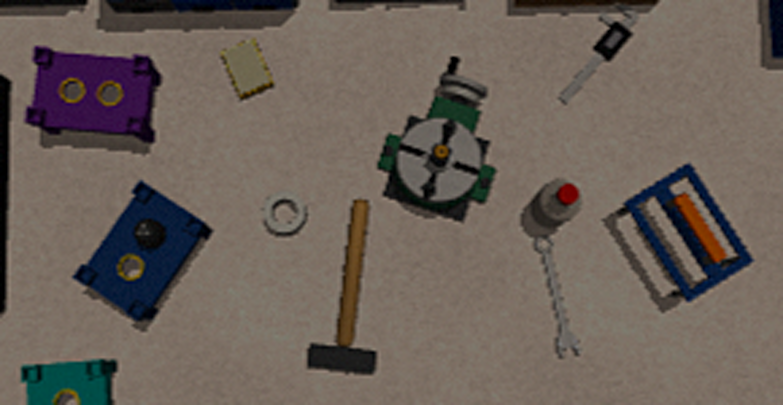

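Blue frame confirmed: chuck at crop (149,234), empty pocket at (130,267). The rotary's handwheel points about -17°. I'm moving over the plug and turning the jaws to the rotary's y.

Request:
send_rows([
  [[0.114,0.164,0.02,0,0,0.333,-1],[0.114,0.164,0.02,0,0,0.333,-1],[0.114,0.164,0.02,0,0,0.333,-1],[0.114,0.164,0.02,0,0,0.333,-1],[0.114,0.164,0.02,0,0,0.333,-1]],
])

```text
clock: 2.12
ee_pos: [292.1, -426.5, 230.9]
tool_rot: [0.0, 0.85, 0.526, 0.0]
wrist_force: [0.7, -0.8, 0.5]
finger_gap: 93.6
```

Request:
send_rows([
  [[0.114,0.164,0.02,0,0,0.333,-1],[0.114,0.164,0.02,0,0,0.333,-1],[0.114,0.164,0.02,0,0,0.333,-1],[0.114,0.164,0.02,0,0,0.333,-1],[0.114,0.164,0.02,0,0,0.333,-1]],
])

```text
clock: 2.75
ee_pos: [434.5, -221.6, 256.0]
tool_rot: [0.0, 0.549, 0.836, -0.0]
wrist_force: [0.9, 0.4, 0.4]
finger_gap: 94.1
```

Request:
send_rows([
  [[0.114,0.164,0.0,0,0,0.333,-1],[0.114,0.164,0.0,0,0,0.333,-1],[0.114,0.164,0.0,0,0,0.333,-1],[0.114,0.164,0.0,0,0,0.333,-1],[0.1,0.1,0.0,0,0,0.333,-1]],
])

```text
clock: 3.38
ee_pos: [573.7, -31.3, 255.8]
tool_rot: [0.0, 0.143, 0.99, 0.0]
wrist_force: [0.0, -0.5, 0.2]
finger_gap: 93.8
```

```bash
cat >> h.py <<'E'
def pose():
    from scipy.spatial.transform import Rotation as Ro
    o=get_obs(); w,x,y,z=o["tool_rot"]; M=Ro.from_quat([x,y,z,w]).as_matrix()
    print("t",round(float(o["clock"]),2),"p",np.round(o["ee_pos"],1),"jaw",round(float(np.degrees(np.arctan2(M[1,1],M[0,1])))%180,2),"zax",M[:,2].round(3),"gap",round(float(o["finger_gap"]),1),"F",np.round(o["wrist_force"],1),"q",np.round(o["q"],2))
E
python3 - <<'E'
from h import *
pose(); c=camera("wrist"); save(c,"w1",None,1.5); W=cloud(c)
print(c["vfov"],np.round(-np.array(c["R"]).T@c["t"]))
for q,z in[("plug_hex",108),("plug",80),("taper",75),("rotary",0)]:
    print(q,[(np.round(r["xy"]).tolist(),round(r["conf"],2),ray(c,r["xy"],z).round(1)) for r in tip_of(c,q)][:2])
np.save("W.npy",W); np.save("C.npy",c["color"])
E
```

```text
t 3.38 p [573.7 -31.3 255.8] jaw 73.52 zax [ 0.001  0.001 -1.   ] gap 93.8 F [ 0.  -0.5  0.2] q [ 0.47  0.55 -0.73  1.66  0.4   1.09  0.91]
65.1943849650148 [504. -11. 436.]
plug_hex [([262.0, 184.0], 0.74, array([571.3, -16.8, 108. ])), ([264.0, 183.0], 0.73, array([570.8, -14.7, 108. ]))]
plug [([264.0, 182.0], 0.86, array([574.4, -14.5,  80. ]))]
taper [([263.0, 178.0], 0.72, array([571.4, -15. ,  75. ]))]
rotary [([261.0, 170.0], 0.6, array([573.1, -15.1,   0. ]))]
```

View pics/w1.png

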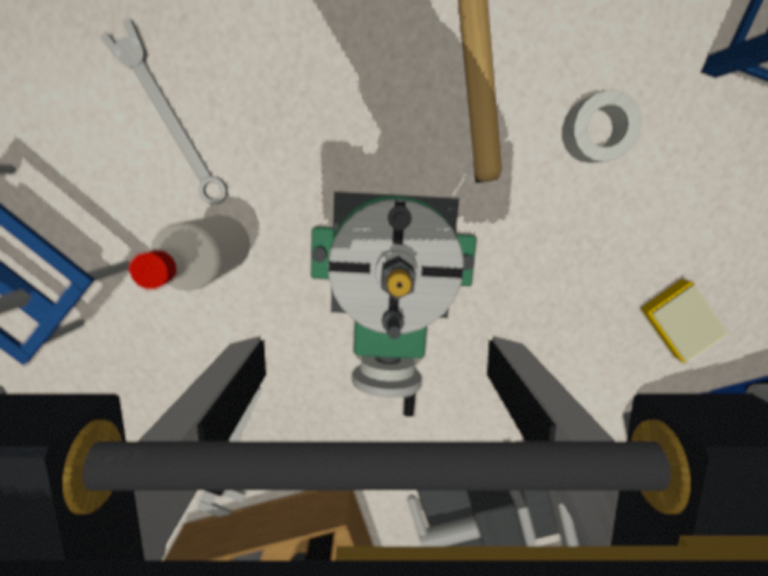

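The wrist view shows the plug at about (398,278), with the studs at (400,218) and (393,320). The jaws sit across the clear sides. I'll check the yaw from the studs and slots.

Run:
```python
from h import *
c=camera("wrist");W=cloud(c)
a=lambda p,q:np.degrees(np.arctan2(*(q-p)[1::-1]))
s1,s2=ray(c,(400/1.5,214/1.5),111),ray(c,(393/1.5,316/1.5),111)
print("studs",s1,s2,a(s1,s2),(s1+s2)/2,np.linalg.norm(s2-s1))
s1,s2=ray(c,(332/1.5,267/1.5),75),ray(c,(462/1.5,272/1.5),75); print("slots",s1,s2,a(s1,s2),(s1+s2)/2)
d=W-np.array([572,-16,0]); r=np.hypot(d[...,0],d[...,1]); z=W[...,2]
m=(r<60)&(abs(z-75)<4); print("disc",cv2.minEnclosingCircle(W[m][:,:2].astype(np.float32)))
m=(r<18)&(z>126); print("spigot",cv2.minEnclosingCircle(W[m][:,:2].astype(np.float32)),W[m].mean(0),np.median(z[m]))
m=(r>30)&(r<58)&(z>103)&(z<125); P=W[m]; k=P[:,0]>572; print(len(P),P[k].mean(0),P[~k].mean(0),a(P[~k].mean(0),P[k].mean(0)))
```

```text
studs [527.10992302  -3.11679856 111.        ] [597.90341228 -29.25466352 111.        ] -20.264793249632554 [562.50666765 -16.18573104 111.        ] 75.46460168298879
slots [554.27508124 -66.58937456  75.        ] [589.10885486  33.17977628  75.        ] 70.75367196359733 [571.69196805 -16.70479914  75.        ]
disc ((572.0054931640625, -14.586174964904785), 55.44951629638672)
spigot ((566.650634765625, -14.216575622558594), 14.06027889251709) [560.58818203 -12.31774953 327.50091504] 380.15092761976695
152 [610.30164222 -28.55321749 110.60756937] [532.01954602  -0.61632964 111.44164592] -19.640189044709146
```

Request:
send_rows([
  [[-0.008,0.065,-0.1,0,0,-0.1,-0.4],[0,0,-0.16,0,0,0,-0.4],[0,0,-0.16,0,0,0,-0.4],[0,0,-0.16,0,0,0,-0.4],[0,0,-0.075,0,0,0,-0.4]],
])

```text
clock: 4.3
ee_pos: [569.1, -19.3, 90.1]
tool_rot: [-0.001, 0.174, 0.985, -0.001]
wrist_force: [0.3, -0.2, -0.2]
finger_gap: 65.9
```

Run:
```python
from h import *
pose(); c=camera("wrist"); save(c,"w2",None,1.2)
for q,z in[("plug_hex",108),("plug",80),("taper",75)]:
    print(q,[(np.round(r["xy"]).tolist(),round(r["conf"],2),ray(c,r["xy"],z).round(1)) for r in tip_of(c,q)][:2])
```

```text
t 4.3 p [569.1 -19.3  90.1] jaw 69.94 zax [-0.003 -0.001 -1.   ] gap 65.9 F [ 0.3 -0.2 -0.2] q [ 0.35  0.73 -0.58  1.84  0.57  0.75  0.67]
plug_hex [([260.0, 252.0], 0.66, array([571.5, -14.1, 108. ]))]
plug [([258.0, 234.0], 0.78, array([570.7, -14.2,  80. ]))]
taper []
```

View pics/w2.png

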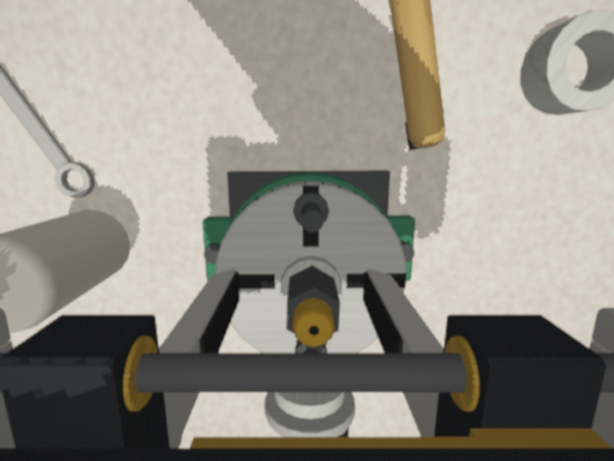

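The plug is between the fingers, at px (312,300). I'll correct a few mm and close firmly.

Request:
send_rows([
  [[0.009,0.018,0.008,0,0,0,-0.4],[0,0,0,0,0,0,1],[0,0,0,0,0,0,1],[0,0,0,0,0,0,1],[0,0,0,0,0,0,1]],
], squeeze=60)

```text
clock: 5.12
ee_pos: [572.9, -13.1, 93.7]
tool_rot: [-0.0, 0.173, 0.985, -0.0]
wrist_force: [0.5, -0.7, 0.6]
finger_gap: 28.9
```

```bash
python3 -c "
from h import *
pose()"
```

```text
t 5.12 p [572.9 -13.1  93.7] jaw 70.07 zax [-0. -0. -1.] gap 28.9 F [ 0.5 -0.7  0.6] q [ 0.34  0.73 -0.59  1.83  0.57  0.76  0.67]
```

Request:
send_rows([
  [[0,0,0,0,0,0,1],[0,0,0,0,0,0,1],[0,0,0,0,0,0,1],[0,0,0,0,0,0,1],[0,0,0,0,0,0,1]],
])

```text
clock: 5.75
ee_pos: [572.6, -14.0, 93.7]
tool_rot: [-0.0, 0.173, 0.985, -0.001]
wrist_force: [-1.8, -4.6, 4.2]
finger_gap: 23.6
```

```bash
python3 -c "
from h import *
pose();print(get_obs()['wrist_torque'])"
```

```text
t 5.75 p [572.6 -14.   93.7] jaw 70.05 zax [-0.001 -0.001 -1.   ] gap 23.6 F [-1.8 -4.6  4.2] q [ 0.34  0.73 -0.59  1.83  0.57  0.76  0.67]
[-1.28285205  0.46484917 -0.12534662]
```

Request:
send_rows([
  [[0,-0.003,0,0,0,-0.2,1],[0,0,0,0,0,-0.25,1],[0,0,0,0,0,-0.25,1],[0,0,0,0,0,-0.25,1],[0,0,0,0,0,-0.15,1]],
])

```text
clock: 6.38
ee_pos: [573.6, -12.5, 93.7]
tool_rot: [0.0, 0.447, 0.895, 0.001]
wrist_force: [-0.8, -0.6, 1.8]
finger_gap: 23.8
```

Run:
```python
from h import *
pose();print(get_obs()['wrist_torque']); c=camera("wrist"); save(c,"w3",None,1.2)
```

```text
t 6.38 p [573.6 -12.5  93.7] jaw 36.96 zax [ 0.001  0.002 -1.   ] gap 23.8 F [-0.8 -0.6  1.8] q [ 0.25  0.7  -0.43  1.83  0.43  0.7   0.22]
[-0.34594215  0.00164541  0.00712535]
```

View pics/w3.png

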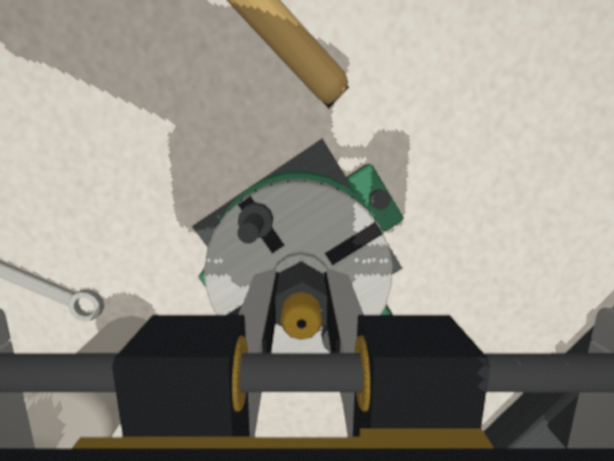

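Hexagon flush in the pads at px (300,300), jaws turned 33°, and the torque has dropped, so the plug is loose. Lifting straight up.

Request:
send_rows([
  [[0,0,0.04,0,0,0,1],[0,0,0.1,0,0,0,1],[0,0,0.12,0,0,0,1],[0,0,0.12,0,0,0,1],[0,0,0.12,0,0,0,1]],
])

```text
clock: 7.05
ee_pos: [572.7, -12.5, 219.7]
tool_rot: [-0.001, 0.444, 0.896, 0.001]
wrist_force: [0.6, -0.6, -3.2]
finger_gap: 23.8
```

Run:
```python
from h import *
pose();print(get_obs()['wrist_torque'])
```

```text
t 7.05 p [572.7 -12.5 219.7] jaw 37.23 zax [-0.     0.002 -1.   ] gap 23.8 F [ 0.6 -0.6 -3.2] q [ 0.31  0.54 -0.52  1.71  0.31  0.97  0.32]
[-0.07320356 -0.16077736 -0.01026065]
```

Request:
send_rows([
  [[-0.053,0.14,0,0,0,0.061,1],[-0.053,0.16,0,0,0,0.061,1],[-0.053,0.16,0,0,0,0.061,1],[-0.053,0.16,0,0,0,0.061,1],[-0.053,0.16,0,0,0,0.061,1]],
])

```text
clock: 7.68
ee_pos: [505.6, 183.4, 218.9]
tool_rot: [-0.0, 0.371, 0.929, 0.001]
wrist_force: [0.6, 0.2, -4.2]
finger_gap: 23.6
```

Request:
send_rows([
  [[-0.053,0.16,0,0,0,0.061,1],[-0.053,0.16,0,0,0,0.061,1],[-0.053,0.16,0,0,0,0.061,1],[-0.053,0.16,0,0,0,0.061,1],[-0.053,0.16,0,0,0,0.061,1]],
])

```text
clock: 8.3
ee_pos: [439.0, 383.1, 218.8]
tool_rot: [-0.001, 0.296, 0.955, 0.0]
wrist_force: [0.4, 0.2, -3.1]
finger_gap: 23.6
```

Run:
```python
from h import *
pose(); c=camera("wrist"); save(c,"w4",None,1.5); W=cloud(c)
for q,z in[("pocket",72),("seat",72),("lower",0),("chuck",72)]:
    print(q,[(np.round(r["xy"]).tolist(),round(r["conf"],2),ray(c,r["xy"],z).round(1)) for r in tip_of(c,q)][:3])
o=camera("top"); T=cloud(o)
for n,cc,V in(("w",c,W),("t",o,T)):
    C=cc["color"].astype(int); m=(C[...,2]>1.5*C[...,0])&(C[...,2]>1.25*C[...,1])&(abs(V[...,2]-80)<20)&(np.hypot(V[...,0]-462,V[...,1]-368)<110)
    P=V[m]; 
    if len(P): print(n,len(P),cv2.minAreaRect(P[:,:2].astype(np.float32)))
```

```text
t 8.3 p [439.  383.1 218.8] jaw 55.57 zax [-0.001  0.001 -1.   ] gap 23.6 F [ 0.4  0.2 -3.1] q [-0.38  0.58 -0.61  1.68  0.38  1.   -0.15]
pocket [([251.0, 191.0], 0.93, array([440.5, 382.8,  72. ])), ([224.0, 1.0], 0.7, array([270., 467.,  72.]))]
seat [([253.0, 211.0], 0.81, array([460.6, 371.6,  72. ]))]
lower [([254.0, 197.0], 0.71, array([462. , 372.1,   0. ])), ([214.0, 4.0], 0.67, array([242.1, 465.8,   0. ]))]
chuck []
w 5893 ((444.0693359375, 383.20501708984375), (98.04357147216797, 109.24779510498047), 55.27829360961914)
t 457 ((493.2456970214844, 347.1455383300781), (101.35725402832031, 71.49221801757812), 56.39382553100586)
```

View pics/w4.png

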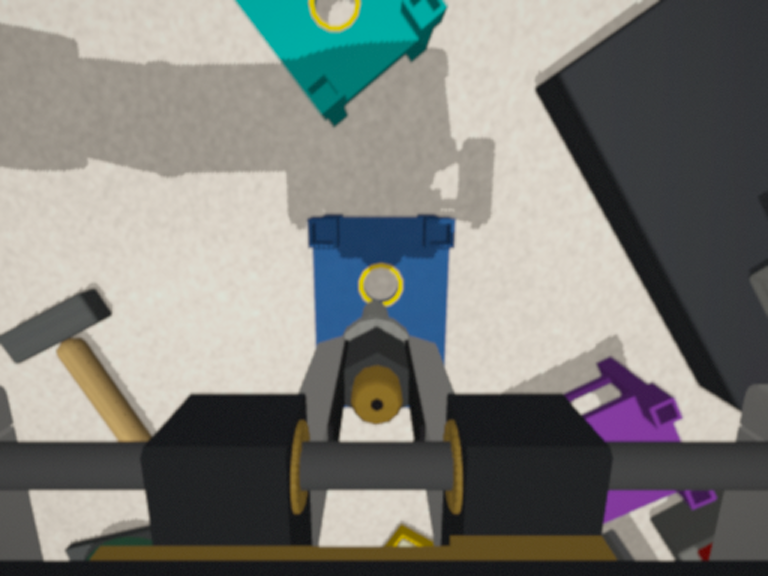

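The wrist view shows the empty pocket's rim at (381,285), with the plug's foot just before it at (377,305) and the spigot at (376,403). I'll compute the offset from these.

Run:
```python
from h import *
c=camera("wrist"); C=c["color"].astype(int)
m=((C[...,0]>140)&(C[...,1]>110)&(C[...,2]<90)); m[:160]=0; m[215:]=0; m[:,:220]=0; m[:,290:]=0
v,u=np.nonzero(m); e=cv2.minAreaRect(np.c_[u,v].astype(np.float32)); print(len(u),e)
# ring ground positions
P=np.array([ray(c,(a,b),72) for a,b in zip(u,v)])
A=np.c_[2*P[:,:2],np.ones(len(P))]; s=np.linalg.lstsq(A,(P[:,:2]**2).sum(1),rcond=None)[0]; print("ring circle",s[:2],np.sqrt(s[2]+s[0]**2+s[1]**2))
R=np.array(c["R"]);t=np.array(c["t"])
pr=lambda X:(lambda p:np.round((p[0]/p[2]*f(c)+c["cx"],p[1]/p[2]*f(c)+c["cy"]),1)*1.5)(R@X+t)
for z in(135,205,258): print(z,pr(np.array([439.,383.1,z])))
print("spigot if top z 258",ray(c,(376.5/1.5,403/1.5),258))
save(c,"w5",(220,160,70,90),6)
W=cloud(c); print(W[203,251],W[206,251],W[212,251],W[262,251])
```

```text
236 ((254.6153564453125, 187.42306518554688), (28.012361526489258, 28.28971290588379), 56.3099365234375)
ring circle [440.44001502 385.09785153] 14.521236734268461
135 [379.05 302.7 ]
205 [379.95 341.85]
258 [381.15 394.65]
spigot if top z 258 [440.65447292 380.06117948 258.        ]
[434.69602889 384.17591841 154.8079079 ] [434.23939069 384.49048805 166.19365883] [427.05682361 389.44376017 212.01554596] [437.48403123 382.24839205 258.25765276]
```

View pics/w5.png

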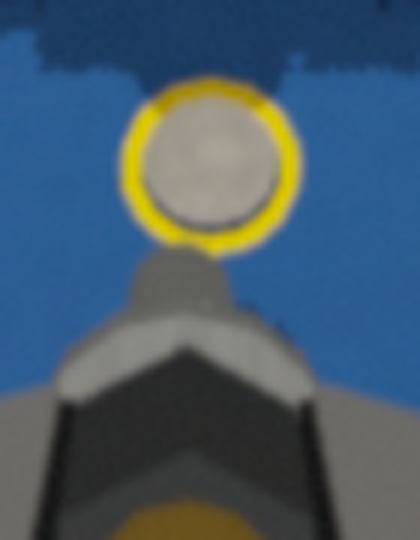

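Request:
send_rows([
  [[-0.005,0.024,-0.02,0,0,0,1],[0,0,-0.06,0,0,0,1],[0,0,-0.06,0,0,0,1],[0,0,-0.06,0,0,0,1],[0,0,-0.02,0,0,0,1]],
])

```text
clock: 9.28
ee_pos: [438.6, 386.4, 162.0]
tool_rot: [-0.001, 0.298, 0.955, -0.001]
wrist_force: [0.1, -0.1, -2.8]
finger_gap: 23.7
```

Run:
```python
from h import *
pose(); c=camera("wrist"); save(c,"w6",(206,180,100,90),6)
```

```text
t 9.28 p [438.6 386.4 162. ] jaw 55.38 zax [-0.002 -0.002 -1.   ] gap 23.7 F [ 0.1 -0.1 -2.8] q [-0.41  0.64 -0.57  1.74  0.43  0.89 -0.2 ]
```

View pics/w6.png

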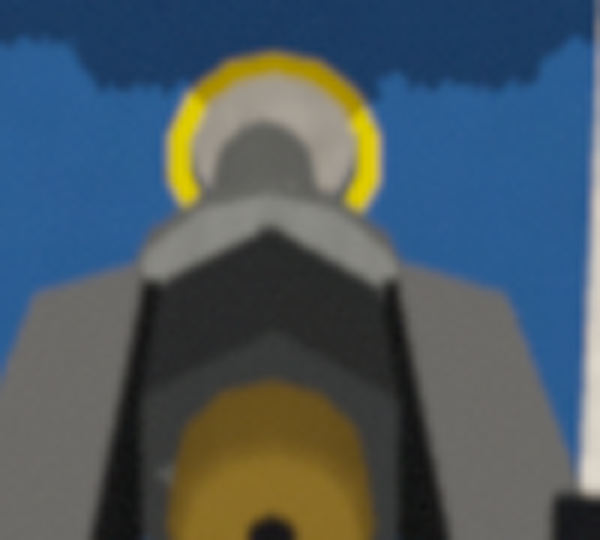

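Foot over the mouth: foot axis at crop (264,162), ring centre at (275,155), so about 2 mm off. I'll nudge it and go in.

Request:
send_rows([
  [[0.0,0.008,-0.02,0,0,0,1],[0,0,-0.06,0,0,0,1],[0,0,-0.07,0,0,0,1],[0,0,-0.07,0,0,0,1],[0,0,-0.05,0,0,0,1]],
])

```text
clock: 9.95
ee_pos: [438.8, 388.7, 94.5]
tool_rot: [-0.0, 0.298, 0.955, -0.001]
wrist_force: [-0.1, 0.5, -3.7]
finger_gap: 23.4
```

Run:
```python
from h import *
pose(); print(get_obs()['wrist_torque'])
```

```text
t 9.95 p [438.8 388.7  94.5] jaw 55.37 zax [-0.001 -0.001 -1.   ] gap 23.4 F [-0.1  0.5 -3.7] q [-0.45  0.73 -0.52  1.79  0.5   0.76 -0.27]
[-0.00842164 -0.14138178 -0.01027731]
```

Request:
send_rows([
  [[0,0,-0.01,0,0,0,1],[0,0,-0.008,0,0,0,1],[0,0,-0.008,0,0,0,1],[0,0,-0.004,0,0,0,1],[0,0,0,0,0,0,1]],
])

```text
clock: 10.58
ee_pos: [439.3, 389.3, 88.9]
tool_rot: [0.0, 0.298, 0.955, 0.0]
wrist_force: [0.3, -0.7, -3.8]
finger_gap: 23.6
```

Request:
send_rows([
  [[0,0,-0.003,0,0,0,1],[0,0,-0.003,0,0,0,1],[0,0,-0.002,0,0,0,1],[0,0,0,0,0,0,1],[0,0,0,0,0,0,1]],
])

```text
clock: 11.2
ee_pos: [439.2, 389.3, 86.7]
tool_rot: [-0.0, 0.298, 0.955, 0.0]
wrist_force: [0.1, -0.0, -2.9]
finger_gap: 23.6
```

Request:
send_rows([
  [[0,0,-0.003,0,0,0,1],[0,0,-0.002,0,0,0,1],[0,0,-0.002,0,0,0,1],[0,0,0,0,0,0,1],[0,0,0,0,0,0,1]],
])

```text
clock: 11.82
ee_pos: [439.2, 389.3, 85.8]
tool_rot: [0.0, 0.298, 0.955, 0.0]
wrist_force: [-0.1, -2.7, 5.3]
finger_gap: 23.7
```

Contact (about 9 N), so the collar is on the deck. Releasing and rising.

Request:
send_rows([
  [[0,0,0,0,0,0,0.1],[0,0,0,0,0,0,0.1],[0,0,0,0,0,0,0.1],[0,0,0,0,0,0,0.1],[0,0,0,0,0,0,0.1]],
], squeeze=30)

```text
clock: 12.45
ee_pos: [439.2, 389.3, 84.9]
tool_rot: [-0.0, 0.298, 0.955, 0.0]
wrist_force: [-0.1, 0.1, -0.4]
finger_gap: 42.6
```

Request:
send_rows([
  [[0,0,0.04,0,0,0,0.1],[0,0,0.1,0,0,0,0.1],[0,0,0.18,0,0,0,0.1],[0,0,0.2,0,0,0,0.1],[0,0,0.15,0,0,0,0.1]],
])

```text
clock: 13.08
ee_pos: [439.3, 389.8, 255.5]
tool_rot: [0.001, 0.297, 0.955, 0.001]
wrist_force: [0.4, -0.1, 0.8]
finger_gap: 42.6
```

Run:
```python
from h import *
pose(); c=camera("wrist"); save(c,"w7",None,1.4)
W=cloud(c); d=np.hypot(W[...,0]-440.5,W[...,1]-385)
z=W[...,2]; m=(d<25)&(z>118)&(z<135); print("spigot",len(z[m]),W[m].mean(0),np.percentile(z[m],[50,95]))
m=(d<90)&(abs(z-72)<4); print("deck z",np.median(z[m]))
print([ (r["conf"],r["xy"],ray(c,r["xy"],72)) for r in tip_of(c,"plug")])
```

```text
t 13.07 p [439.3 389.8 255.5] jaw 55.39 zax [ 0.002  0.002 -1.   ] gap 42.6 F [ 0.4 -0.1  0.8] q [-0.38  0.55 -0.63  1.63  0.35  1.08 -0.14]
spigot 219 [437.73552587 389.48548074 125.1421947 ] [125.42441209 126.82309747]
deck z 72.76231604740478
[(0.93, [249.8, 184.8], array([440.2090282 , 388.19507245,  72.        ]))]
```

View pics/w7.png

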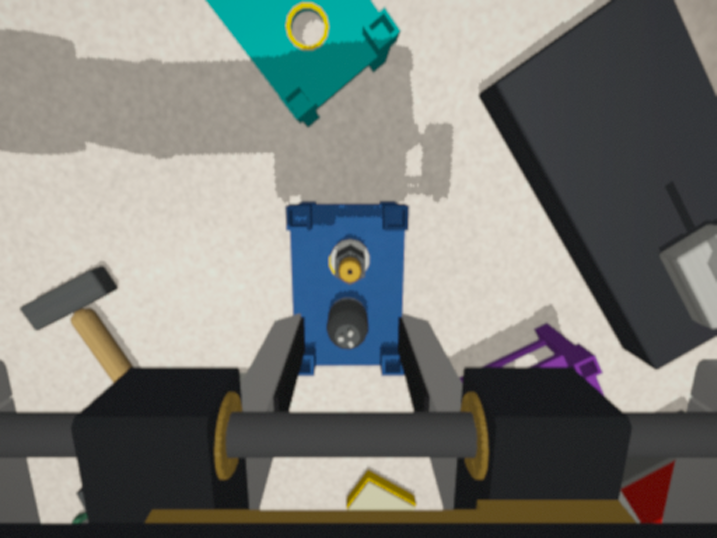

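Plug stands upright and home at (350,260), spigot top 125 mm. All four sockets show. I'll measure the lower frame's pose here, then look at the upper frame again from the top.

```bash
cat >> h.py <<'E'
def sockets(c):
    W=cloud(c); C=c["color"].astype(int); z=W[...,2]
    blue=(C[...,2]>1.4*C[...,0])&(C[...,2]>1.2*C[...,1])
    m=blue&(z>86)&(z<97)&(np.hypot(W[...,0]-462,W[...,1]-370)<110)
    out=[]
    for s in(1,-1):
        for t in(1,-1):
            e=np.array([np.cos(np.radians(145.4)),np.sin(np.radians(145.4))]); n=np.array([-e[1],e[0]])
            g=np.array([461.5,370.])+65*s*e+40*t*n
            k=m&(np.hypot(W[...,0]-g[0],W[...,1]-g[1])<20)
            P=W[k][:,:2]
            if len(P)>15:
                r=cv2.minAreaRect(P.astype(np.float32)); out.append((s,t,np.array(r[0]))); print("sock",s,t,len(P),np.round(r[0],1),np.round(r[1],1),round(r[2],1))
            else: print("sock",s,t,len(P))
    return out
def fit(o):
    L=np.array([[65*s,40*t] for s,t,_ in o]);P=np.array([p for *_,p in o])
    l=L-L.mean(0);p=P-P.mean(0); a=np.arctan2((l[:,0]*p[:,1]-l[:,1]*p[:,0]).sum(),(l*p).sum())
    R=np.array([[np.cos(a),-np.sin(a)],[np.sin(a),np.cos(a)]]); T=P.mean(0)-R@L.mean(0)
    print("fit yaw",np.degrees(a).round(2),"centre",T.round(1),"res",np.round(P-(L@R.T+T),1).tolist())
E
python3 - <<'E'
from h import *
c=camera("wrist"); fit(sockets(c))
c=camera("top"); fit(sockets(c))
E
```

```text
sock 1 1 172 [384.6 375.5] [19.2 19.8] 54.7
sock 1 -1 162 [429.2 440.6] [18.6 19.7] 56.3
sock -1 1 74 [495.1 307. ] [ 8.2 20.6] 40.9
sock -1 -1 167 [535.8 367.7] [19.9 18.8] 54.9
fit yaw 146.64 centre [461.2 372.7] res [[-0.2, 0.5], [0.3, -1.3], [1.6, 3.4], [-1.7, -2.6]]
sock 1 1 0
sock 1 -1 0
sock -1 1 17 [492.6 299.7] [20.1 16.9] 62.2
sock -1 -1 18 [537.4 364.7] [21.3 17.1] 55.6
fit yaw 145.4 centre [461.5 369.1] res [[0.3, 0.4], [-0.3, -0.4]]
```

Request:
send_rows([
  [[0.009,-0.193,0,0,0,-0.256,-0.3],[0.009,-0.193,0,0,0,-0.256,-0.3],[0.009,-0.193,0,0,0,-0.256,-0.3],[0.009,-0.193,0,0,0,-0.256,-0.3],[0.009,-0.193,0,0,0,-0.256,-0.3]],
])

```text
clock: 13.9
ee_pos: [449.4, 145.8, 251.2]
tool_rot: [-0.001, 0.597, 0.802, -0.001]
wrist_force: [-0.3, 0.1, -0.3]
finger_gap: 61.1
```

Request:
send_rows([
  [[0.009,-0.193,0,0,0,-0.256,-0.3],[0.009,-0.193,0,0,0,-0.256,-0.3],[0.009,-0.193,0,0,0,-0.256,-0.3],[0.009,-0.193,0,0,0,-0.256,-0.3],[0.009,-0.193,0,0,0,-0.256,-0.3]],
])

```text
clock: 14.52
ee_pos: [460.5, -94.8, 251.2]
tool_rot: [-0.001, 0.828, 0.561, -0.001]
wrist_force: [0.9, 0.2, -0.3]
finger_gap: 61.0
```

Request:
send_rows([
  [[0.009,-0.193,0,0,0,-0.256,-0.3],[0.009,-0.193,0,0,0,-0.256,-0.3],[0.009,-0.193,0,0,0,-0.256,-0.3],[0.009,-0.193,0,0,0,-0.256,-0.3],[0.009,-0.193,0,0,0,-0.256,-0.3]],
])

```text
clock: 15.15
ee_pos: [471.9, -335.5, 250.9]
tool_rot: [-0.001, 0.966, 0.258, -0.001]
wrist_force: [0.5, 0.3, -0.4]
finger_gap: 61.3
```

Run:
```python
from h import *
pose(); c=camera("wrist"); save(c,"w8",None,1.4)
W=cloud(c); C=c["color"].astype(int)
m=(C[...,0]>1.6*C[...,1])&(C[...,0]>2*C[...,2])&(abs(W[...,2]-133)<5)
P=W[m]; print(len(P),np.median(P[:,2]),cv2.minAreaRect(P[:,:2].astype(np.float32)))
print([ (r["conf"],r["xy"],ray(c,r["xy"],125).round(1)) for r in tip_of(c,"handle")])
z=W[...,2]; m=(C[...,2]>1.4*C[...,0])&(abs(z-83)<6)&(np.hypot(W[...,0]-472,W[...,1]+332)<110); P=W[m]; print("frame",len(P),cv2.minAreaRect(P[:,:2].astype(np.float32)))
c=camera("top");W=cloud(c);C=c["color"].astype(int);z=W[...,2]
```

```text
t 15.15 p [ 471.9 -335.5  250.9] jaw 119.92 zax [-0.003  0.002 -1.   ] gap 61.3 F [ 0.5  0.3 -0.4] q [ 0.57  0.48 -0.01  1.66  0.    1.01 -0.48]
1435 133.66666762739536 ((496.3245849609375, -274.62835693359375), (206.29685974121094, 65.4280776977539), 66.25972747802734)
[(0.64, [246.9, 190.5], array([ 470.2, -330.2,  125. ]))]
frame 3603 ((470.36370849609375, -331.9512939453125), (146.6875457763672, 98.3184585571289), 30.035118103027344)
```

View pics/w8.png

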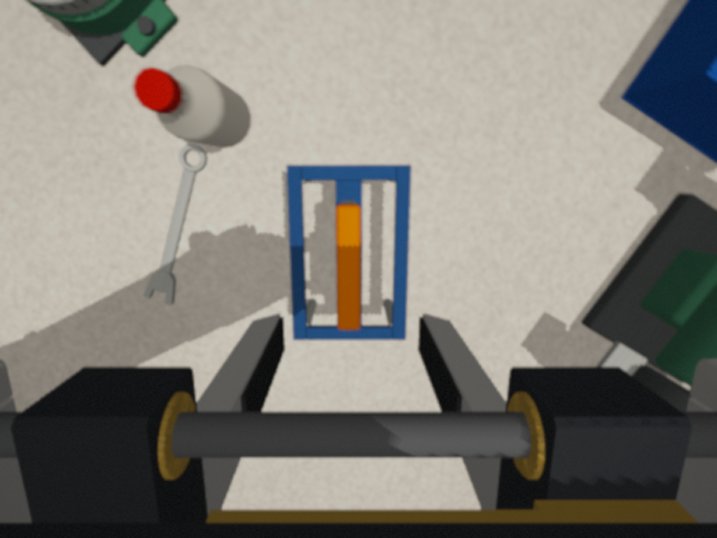

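The orange handle lies at (348,268), well aligned between the fingers; frame centre (470.4,-332), yaw 30°. Descending and gripping.

Request:
send_rows([
  [[-0.004,0.013,-0.14,0,0,0,-0.3],[0,0,-0.15,0,0,0,-0.3],[0,0,-0.15,0,0,0,-0.3],[0,0,-0.1,0,0,0,-0.3],[0,0,-0.04,0,0,0,-0.3]],
])

```text
clock: 15.92
ee_pos: [470.8, -328.7, 105.4]
tool_rot: [-0.002, 0.965, 0.261, -0.001]
wrist_force: [-1.0, 0.2, -0.0]
finger_gap: 61.2
```

Request:
send_rows([
  [[0,0,0,0,0,0,0.6],[0,0,0,0,0,0,1],[0,0,0,0,0,0,1],[0,0,0,0,0,0,1],[0,0,0,0,0,0,1]],
], squeeze=60)

```text
clock: 16.55
ee_pos: [472.3, -331.7, 107.9]
tool_rot: [0.001, 0.966, 0.26, 0.0]
wrist_force: [-0.3, -0.8, 1.3]
finger_gap: 17.5
```

Request:
send_rows([
  [[0,0,0,0,0,0,1],[0,0,0,0,0,0,1],[0,0,0,0,0,0,1],[0,0,0,0,0,0,1],[0,0,0,0,0,0,1]],
])

```text
clock: 17.18
ee_pos: [472.3, -331.7, 107.9]
tool_rot: [0.0, 0.966, 0.26, 0.0]
wrist_force: [0.5, -0.5, 5.3]
finger_gap: 17.4
```

Run:
```python
from h import *
pose(); c=camera("wrist"); W=cloud(c); C=c["color"].astype(int)
z=W[...,2]; m=(C[...,2]>1.4*C[...,0])&(abs(z-83)<6)&(np.hypot(W[...,0]-472,W[...,1]+332)<110); P=W[m]; print("frame",len(P),cv2.minAreaRect(P[:,:2].astype(np.float32)))
```

```text
t 17.18 p [ 472.3 -331.7  107.9] jaw 120.17 zax [ 0.001 -0.001 -1.   ] gap 17.4 F [ 0.5 -0.5  5.3] q [ 0.57  0.65 -0.01  1.82  0.01  0.67 -0.49]
frame 7597 ((490.3331604003906, -319.5326232910156), (102.96312713623047, 98.8313217163086), 30.051074981689453)
```

Request:
send_rows([
  [[0,0,0.05,0,0,0,1],[0,0,0.12,0,0,0,1],[0,0,0.18,0,0,0,1],[0,0,0.18,0,0,0,1],[0,0,0.17,0,0,0,1]],
])

```text
clock: 17.85
ee_pos: [470.7, -330.1, 283.0]
tool_rot: [-0.001, 0.965, 0.26, -0.001]
wrist_force: [1.3, -1.0, -6.4]
finger_gap: 17.5
```

Run:
```python
from h import *
pose(); print(get_obs()['wrist_torque'])
```

```text
t 17.85 p [ 470.7 -330.1  283. ] jaw 120.19 zax [-0.003  0.002 -1.   ] gap 17.5 F [ 1.3 -1.  -6.4] q [ 0.57  0.44 -0.01  1.63  0.    1.08 -0.49]
[-0.09824746 -0.1528238  -0.06368225]
```

Request:
send_rows([
  [[-0.002,0.08,0,0,0,0.192,1],[-0.002,0.12,0,0,0,0.192,1],[-0.002,0.15,0,0,0,0.192,1],[-0.002,0.15,0,0,0,0.192,1],[-0.002,0.15,0,0,0,0.192,1]],
])

```text
clock: 18.48
ee_pos: [467.7, -166.9, 281.6]
tool_rot: [-0.001, 0.87, 0.494, -0.001]
wrist_force: [0.7, -0.2, -7.4]
finger_gap: 17.3
```

Request:
send_rows([
  [[-0.002,0.15,0,0,0,0.192,1],[-0.002,0.15,0,0,0,0.192,1],[-0.002,0.15,0,0,0,0.192,1],[-0.002,0.15,0,0,0,0.192,1],[-0.002,0.15,0,0,0,0.192,1]],
])

```text
clock: 19.1
ee_pos: [465.2, 19.7, 281.7]
tool_rot: [-0.001, 0.72, 0.694, -0.001]
wrist_force: [0.5, 0.0, -6.1]
finger_gap: 17.4
```

Request:
send_rows([
  [[-0.002,0.15,0,0,0,0.192,1],[-0.002,0.15,0,0,0,0.192,1],[-0.002,0.15,0,0,0,0.192,1],[-0.002,0.15,0,0,0,0.192,1],[-0.002,0.15,0,0,0,0.192,1]],
])

```text
clock: 19.73
ee_pos: [463.0, 206.5, 281.7]
tool_rot: [-0.001, 0.524, 0.852, -0.002]
wrist_force: [0.0, -0.5, -6.5]
finger_gap: 17.5
```

Request:
send_rows([
  [[-0.002,0.15,0,0,0,0.192,1],[-0.002,0.15,0,0,0,0.192,1],[-0.002,0.12,0,0,0,0.192,1],[-0.002,0.1,0,0,0,0.192,1],[-0.002,0.04,0,0,0,0.192,1]],
])

```text
clock: 20.35
ee_pos: [460.2, 347.0, 281.3]
tool_rot: [-0.001, 0.295, 0.956, -0.001]
wrist_force: [-0.5, -0.1, -7.2]
finger_gap: 17.4
```

Run:
```python
from h import *
pose(); c=camera("wrist"); fit(sockets(c))
np.savez("w9.npz",**{k:np.array(v) for k,v in c.items()})
W=cloud(c);C=c["color"].astype(int);z=W[...,2]
m=(C[...,2]>1.4*C[...,0])&(abs(z-258)<8)&(np.hypot(W[...,0]-460,W[...,1]-372)<110); P=W[m]; print("upper",len(P),cv2.minAreaRect(P[:,:2].astype(np.float32)),np.median(P[:,2]))
```

```text
t 20.35 p [460.2 347.  281.3] jaw 55.7 zax [-0.003 -0.002 -1.   ] gap 17.4 F [-0.5 -0.1 -7.2] q [-0.28  0.51 -0.65  1.61  0.33  1.13 -0.04]
sock 1 1 52 [380.2 378.2] [19.   5.8] 55.7
sock 1 -1 58 [424.8 443.7] [19.2  5.8] 55.8
sock -1 1 30 [484.4 298.9] [ 5.2 11.5] 53.9
sock -1 -1 114 [535.2 366. ] [16.2 19.7] 55.9
fit yaw 143.92 centre [456.1 371.7] res [[0.1, 0.6], [-2.4, 1.4], [-0.8, -2.2], [3.0, 0.2]]
upper 7754 ((439.3659973144531, 360.31439208984375), (99.70329284667969, 103.3814697265625), 55.84910583496094) 257.07656540293067
```

Request:
send_rows([
  [[-0.002,0.05,0,0,0,0,1],[-0.002,0.051,-0.06,0,0,0,1],[0,0,-0.1,0,0,0,1],[0,0,-0.08,0,0,0,1],[0,0,-0.032,0,0,0,1]],
])

```text
clock: 21.02
ee_pos: [460.0, 370.7, 212.3]
tool_rot: [-0.001, 0.298, 0.955, -0.002]
wrist_force: [-0.3, 0.5, -5.4]
finger_gap: 17.6
```

Run:
```python
from h import *
pose(); c=camera("wrist"); 
W=cloud(c);C=c["color"].astype(int);z=W[...,2]
m=(C[...,2]>1.4*C[...,0])&(abs(z-188)<8)&(np.hypot(W[...,0]-460,W[...,1]-372)<110); P=W[m]; print("upper",len(P),cv2.minAreaRect(P[:,:2].astype(np.float32)),np.median(P[:,2]))
fit(sockets(c))
save(c,"w9",(180,60,150,120),5)
s=camera("scene"); save(s,"s9",(280,170,120,120),5)
a=cv2.imread("pics/w9.png");b=cv2.imread("pics/s9.png")
h=480; a=cv2.resize(a,(450,360));b=cv2.resize(b,(350,350)); k=np.zeros((360,800,3),np.uint8);k[:,:450]=a;k[:350,450:]=b; cv2.imwrite("pics/both.png",k)
R=np.array(c["R"]);t=np.array(c["t"]);o=np.array([460.2,371.6]);e=np.array([np.cos(np.radians(145.6)),np.sin(np.radians(145.6))]);n=np.array([-e[1],e[0]])
for s in(1,-1):
  for q in(1,-1):
    p=R@np.r_[o+65*s*e+40*q*n,92]+t; print(s,q,np.round([p[0]/p[2]*f(c)+c["cx"],p[1]/p[2]*f(c)+c["cy"]],1))
```

```text
t 21.02 p [460.  370.7 212.3] jaw 55.34 zax [-0.003 -0.002 -1.   ] gap 17.6 F [-0.3  0.5 -5.4] q [-0.35  0.6  -0.61  1.67  0.39  1.01 -0.12]
upper 7582 ((439.8800048828125, 384.02691650390625), (98.86995697021484, 102.98233032226562), 55.39968490600586) 188.00386417483776
sock 1 1 79 [390.4 371.6] [19.1  5.2] 54.6
sock 1 -1 79 [434.8 436.7] [19.2  6.2] 56.5
sock -1 1 23 [482.9 298.2] [ 2.3 10.2] 49.8
sock -1 -1 65 [539.5 374.3] [ 6.1 18.5] 68.3
fit yaw 145.14 centre [461.9 370.2] res [[4.7, -3.0], [3.4, -3.4], [-9.5, -2.1], [1.4, 8.5]]
1 1 [211.  130.7]
1 -1 [293.  130.4]
-1 1 [215.4 253.8]
-1 -1 [289.3 253.7]
```

View pics/both.png

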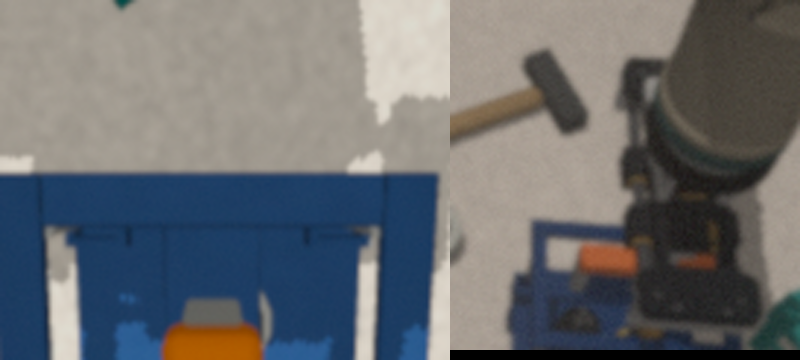

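I can see the sockets' inner strips just past the frame's bars, and they agree with the seat measured earlier. The picture doesn't show the feet, so I'll settle and measure numerically.

Request:
send_rows([
  [[0,0.004,0,0,0,0.008,1],[0,0,0,0,0,0,1],[0,0,0,0,0,0,1],[0,0,0,0,0,0,1],[0,0,0,0,0,0,1]],
])

```text
clock: 21.75
ee_pos: [461.0, 372.4, 214.6]
tool_rot: [0.0, 0.296, 0.955, 0.0]
wrist_force: [0.3, 0.1, -6.3]
finger_gap: 17.3
```

```bash
cat > m.py <<'E'
from h import *
pose(); c=camera("wrist")
W=cloud(c);C=c["color"].astype(int);z=W[...,2]; zt=get_obs()["ee_pos"][2]-107.9+83
blue=(C[...,2]>1.4*C[...,0])
e=np.array([np.cos(np.radians(145.6)),np.sin(np.radians(145.6))]);n=np.array([-e[1],e[0]]); o=np.array([460.2,371.6])
x=(W[...,:2]-o)@e; y=(W[...,:2]-o)@n
m=blue&(abs(z-zt)<5)&(abs(x)<100)&(abs(y)<70)
a=m&(abs(y)<30)&(x>60); print("upper far bar x (want 75 outer)",np.percentile(x[a],[0,1,99,100]).round(1))
a=m&(x>0)&(x<55); print("upper long bars y",y[a].min().round(1),y[a].max().round(1))
a=m&(x>55); A=np.c_[x[m],y[m],np.ones(m.sum())]; print("slope",np.linalg.lstsq(A,z[m],rcond=None)[0].round(4))
for lo,hi in((0,25),(40,65)):
    k=[ (y[q].max(),y[q].min()) for q in[m&(x>lo)&(x<hi)]]; print(np.round(k,1))
s=blue&(z>86)&(z<97)&(abs(x)<90)&(abs(y)<60)
for t in(1,-1):
    k=s&(y*t>25)&(x>40); print("sock",t,"x",x[k].min().round(1),x[k].max().round(1),"y",y[k].min().round(1),y[k].max().round(1))
E
python3 m.py
```

```text
t 21.75 p [461.  372.4 214.6] jaw 55.61 zax [ 0.  0. -1.] gap 17.3 F [ 0.3  0.1 -6.3] q [-0.35  0.6  -0.61  1.66  0.39  1.01 -0.12]
upper far bar x (want 75 outer) [60.4 60.4 75.4 75.4]
upper long bars y -50.1 48.4
slope [-2.700000e-03 -1.000000e-04  1.902453e+02]
[[ 48.4 -50. ]]
[[ 48.4 -50.1]]
sock 1 x 54.6 59.8 y 29.9 49.3
sock -1 x 54.8 60.8 y -48.7 -29.9
```

Request:
send_rows([
  [[0.002,-0.006,-0.02,0,0,0,1],[0,0,-0.02,0,0,0,1],[0,0,-0.014,0,0,0,1],[0,0,-0.012,0,0,0,1],[0,0,-0.01,0,0,0,1]],
])

```text
clock: 22.42
ee_pos: [461.4, 371.1, 195.3]
tool_rot: [-0.0, 0.296, 0.955, 0.0]
wrist_force: [0.2, -0.2, -6.8]
finger_gap: 17.3
```

```bash
python3 m.py; python3 -c "
from h import *
pose();print(get_obs()['wrist_torque'])"
```

```text
t 22.43 p [461.4 371.1 195.3] jaw 55.62 zax [-0.  0. -1.] gap 17.3 F [ 0.2 -0.2 -6.8] q [-0.35  0.62 -0.6   1.69  0.41  0.97 -0.13]
upper far bar x (want 75 outer) [60.  60.6 74.3 74.3]
upper long bars y -49.3 49.4
slope [-2.500000e-03  1.000000e-04  1.708943e+02]
[[ 49.4 -49. ]]
[[ 49.4 -49. ]]
sock 1 x 54.8 59.5 y 29.9 48.7
sock -1 x 54.9 60.4 y -49.4 -29.9
t 22.48 p [461.3 370.9 195. ] jaw 55.62 zax [-0. -0. -1.] gap 17.9 F [ 1.   0.2 -7. ] q [-0.35  0.62 -0.6   1.69  0.41  0.97 -0.13]
[-0.03015214 -0.10507963 -0.01802265]
```

Feet are about 5 mm inside the sockets with no contact force. Lowering slowly.

Request:
send_rows([
  [[0,0,-0.012,0,0,0,1],[0,0,-0.012,0,0,0,1],[0,0,-0.01,0,0,0,1],[0,0,-0.008,0,0,0,1],[0,0,0,0,0,0,1]],
])

```text
clock: 23.1
ee_pos: [461.4, 370.9, 184.8]
tool_rot: [-0.0, 0.296, 0.955, -0.0]
wrist_force: [0.3, 0.0, -6.7]
finger_gap: 17.2
```

Request:
send_rows([
  [[0,0,-0.004,0,0,0,1],[0,0,-0.004,0,0,0,1],[0,0,-0.003,0,0,0,1],[0,0,0,0,0,0,1],[0,0,0,0,0,0,1]],
])

```text
clock: 23.72
ee_pos: [461.5, 371.0, 182.3]
tool_rot: [0.0, 0.296, 0.955, 0.0]
wrist_force: [-0.5, -0.7, -6.3]
finger_gap: 17.3
```

Request:
send_rows([
  [[0,0,-0.003,0,0,0,1],[0,0,-0.003,0,0,0,1],[0,0,-0.002,0,0,0,1],[0,0,0,0,0,0,1],[0,0,0,0,0,0,1]],
])

```text
clock: 24.35
ee_pos: [461.5, 371.0, 180.2]
tool_rot: [-0.0, 0.296, 0.955, 0.0]
wrist_force: [0.4, -0.1, -6.3]
finger_gap: 17.5
```

Request:
send_rows([
  [[0,0,-0.002,0,0,0,1],[0,0,-0.002,0,0,0,1],[0,0,0,0,0,0,1],[0,0,0,0,0,0,1],[0,0,0,0,0,0,1]],
])

```text
clock: 24.98
ee_pos: [461.7, 371.2, 179.9]
tool_rot: [0.0, 0.296, 0.955, 0.0]
wrist_force: [-1.0, -1.4, 4.4]
finger_gap: 17.6
```

Contact at the expected height: feet on the floors. Releasing and rising.

Request:
send_rows([
  [[0,0,0,0,0,0,0.2],[0,0,0,0,0,0,0.2],[0,0,0,0,0,0,0.2],[0,0,0,0,0,0,0.2],[0,0,0,0,0,0,0.2]],
], squeeze=20)

```text
clock: 25.6
ee_pos: [461.5, 371.0, 179.2]
tool_rot: [-0.0, 0.296, 0.955, 0.0]
wrist_force: [-0.1, -0.2, -0.3]
finger_gap: 37.4
```

Request:
send_rows([
  [[0,0,0.05,0,0,0,0.2],[0,0,0.1,0,0,0,0.2],[0,0,0.15,0,0,0,0.2],[0,0,0.15,0,0,0,0.2],[0,0,0.1,0,0,0,0.2]],
])

```text
clock: 26.22
ee_pos: [461.7, 371.7, 319.7]
tool_rot: [0.001, 0.296, 0.955, 0.001]
wrist_force: [0.6, -0.9, 0.2]
finger_gap: 37.3
```

Request:
send_rows([
  [[0,-0.1,0,0,0,0,0.2],[0,-0.2,0,0,0,0,0.2],[0,-0.2,0,0,0,0,0.2],[0,-0.2,0,0,0,0,0.2],[0,-0.1,0,0,0,0,0.2]],
])

```text
clock: 26.85
ee_pos: [461.6, 168.1, 317.6]
tool_rot: [0.001, 0.297, 0.955, -0.0]
wrist_force: [0.9, -0.3, 1.4]
finger_gap: 37.5
```

Run:
```python
from h import *
pose()
for nm in("top","scene"):
    c=camera(nm); W=cloud(c);C=c["color"].astype(int);z=W[...,2]
    e=np.array([np.cos(np.radians(145.6)),np.sin(np.radians(145.6))]);n=np.array([-e[1],e[0]]); o=np.array([460.2,371.6])
    x=(W[...,:2]-o)@e; y=(W[...,:2]-o)@n; b=(C[...,2]>1.4*C[...,0])&(abs(x)<95)&(abs(y)<70)
    m=b&(abs(z-155)<12)
    print(nm,m.sum(),"upper",cv2.minAreaRect(W[m][:,:2].astype(np.float32)),"plane",np.linalg.lstsq(np.c_[x[m],y[m],np.ones(m.sum())],z[m],rcond=None)[0].round(3))
    m=b&(abs(z-80)<16); print("lower",m.sum(),cv2.minAreaRect(W[m][:,:2].astype(np.float32)))
    h=(C[...,0]>1.6*C[...,1])&(C[...,0]>2*C[...,2])&(abs(x)<60)&(abs(y)<25)&(z>190); print("handle z",np.median(z[h]) if h.any() else None)
```

```text
t 26.85 p [461.6 168.1 317.6] jaw 55.44 zax [ 0.001 -0.001 -1.   ] gap 37.5 F [ 0.9 -0.3  1.4] q [ 0.09  0.33 -0.67  1.77  0.23  1.12  0.31]
top 594 upper ((461.27764892578125, 369.6979064941406), (101.53485107421875, 148.8924560546875), 55.7738151550293) plane [ 2.00000e-03 -5.00000e-03  1.54687e+02]
lower 401 ((461.6273498535156, 368.32989501953125), (101.29037475585938, 147.8926239013672), 55.438411712646484)
handle z 204.99396427950188
scene 1171 upper ((462.9150085449219, 370.61468505859375), (99.86041259765625, 145.95323181152344), 55.33797073364258) plane [-0.00000e+00  5.00000e-03  1.55594e+02]
lower 697 ((472.7049865722656, 374.517578125), (93.07361602783203, 147.32240295410156), 42.16288375854492)
handle z 205.9110318090888
```

Upper frame is home: bars 155 mm (72+83), handle top 205 mm, level, 0.3° in line. Handing in.

```bash
python3 -c "
from h import *
print(finish_job())"
```

```text
the job is handed in; nothing more can be done
None
```

I finished both parts and handed the job in at about 27 s of the 72 s limit; it reports no verdict.

- **Plug:** I turned it about 33° by its hexagon. The wrist torque then fell away and it lifted out freely. I set it down in the blue frame's empty pocket with about 9 N of contact. The wrist camera afterwards showed it upright, with its spigot top at about 125 mm, as expected when the collar is on the deck.
- **Upper frame:** I lowered it into the four sockets and felt about 11 N of contact at the expected height. The top and scene cameras then read:
  - bar tops at 155 mm (72 + 83 mm, so fully down);
  - level to within 0.3°;
  - in line to 0.3°;
  - about 1.4 mm off the lower frame's centre (top camera).

**Checks that disagreed or were not made:**
- The two cameras differ by about 2 mm on the upper frame's position. The scene camera's outline of the lower frame was partly hidden, so I ignored it.
- I did not look at the plug again after the upper frame went on. I also did not re-measure the bystanders at the end. No unexpected contact force showed in the readings.

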